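Start the screen separator

TASK

A phone screen is lying on the heated vacuum plate of the screen separator, ready to be loosened. Start the machine as you would by hand, pressing with the fingertips only: first switch the big mains rocker on, then the small vacuum-pump rocker so that the screen is held down, and only then press the large round start button right in and let it come out again. Leave the two small temperature keys alone, and do not shift or pick up the screen or the things standing around the machine.

Things in the scene. Friction and masses are not known exactly. Their poses are not given: they have to be found in the camera images.
- separator: Screen separator fixed to the bench: grey and white sheet-metal machine 260 deep (own x) x 320 wide (own y), origin at the centre of its underside on the bench; own +x points away from the operator, +y to the operator's left, z up. Its rear part carries the level vacuum plate; its front part is the sloping control panel, with nothing on it over 15 proud.
- panel_edge (a point): Middle of the front edge of the white control panel, 62 above the bench, axes as the machine's. From here the panel rises in own +x at 0.2 rad for 80, across the full width; normal in own axes (-0.199, 0, 0.980). Left to right: two black rockers (own y +120 and +55; which is in which place varies), dark readout with two small round keys, large round start button (y -108).
- plate_middle (a point): Centre of the top of the aluminium vacuum plate, 96 above the bench: plate 172 (own x) x 300 (own y), level, with a 6 high stop bar along its far edge. The screen lies on it.
- mains_rocker (a joint): Mains rocker, the bigger of the two: 30 long (up the slope) x 24 wide, in a bezel 38 x 31 that stands 4 proud. 0 = off: far half (small white dot) raised at 0.4 rad to the panel, near half parallel to it, 5 proud. 0.4 rad = on: far half down parallel to the panel, near half raised. Snap switch: 4 N at its far end (6 N at mains_press) tips it; past 0.2 it snaps over and stays.
- mains_press (a point): Where to press the mains rocker: on top of its far half, on the middle line, 10.5 from the rocker's middle; moves with the rocker. When it is switched on this point goes down by about 4 square to the panel.
- pump_rocker (a joint): Vacuum-pump rocker, the smaller of the two: 21 long (up the slope) x 14 wide, in a bezel 29 x 21 that stands 4 proud. Works like the mains rocker: 0 = off, far half (white dot) raised at 0.4 rad; 0.4 rad = on, far half down parallel to the panel. 3.5 N at its far end (5 N at pump_press) tips it, and it snaps over and stays.
- pump_press (a point): Where to press the pump rocker: on top of its far half, on the middle line, 7.4 from the rocker's middle; moves with the rocker. When it is switched on this point goes down by about 3 square to the panel.
- start_button (a joint): The start button: large round steel push button, diameter 24, its face 9 proud of the panel, in a steel collar of diameter 31, 3 high, at the right-hand end of the panel. Value 0 = out, 0.004 m = fully in, moving square into the panel. A spring returns it; it starts to move at 2 N and is fully in at 6 N.
- start_button_top (a point): Centre of the face of the start button; moves with it.
- key_up (a joint): Right-hand one of the two small round steel temperature keys below the readout: diameter 10, 4 proud of the panel, at the machine's own y -37, 22 up the slope from the panel's front edge. 0 = out, 0.002 m = in. Not to be pressed.
- key_down (a joint): Left-hand temperature key, the same, at own y -3. Not to be pressed.
- screen: Phone screen, loose, 74 x 156 x 8, black glass in a thin metal frame, lying glass up on the vacuum plate, its length along the machine's width; origin at the centre of its underside. To be left where it is.
- jar: Loose paste jar with a white lid, diameter 48, 48 high, beside the machine; origin at the centre of its underside. Bystander.
- bottle: Loose clear plastic bottle with a white cap, diameter 52, 120 high, beside the machine; origin at the centre of its underside. Bystander.
- suction_cup: Loose black rubber suction cup with a grip knob, diameter 56, 42 high, on the bench to the right of the machine; origin at the centre of its underside. Bystander.
There are look-alikes about, which are no part of the job. Leave any red look-alike of the screen alone.

How it is judged:
On the way, in this order (a step that is already met when the one before it is completed fails the run):
1. the mains rocker is switched on (value of joint mains_rocker above 0.34 rad), for 0.1 s.
2. then the vacuum-pump rocker is switched on (value of joint pump_rocker above 0.34 rad), for 0.1 s.
3. then the start button is pressed in (value of joint start_button above 0.003 m), for 0.1 s.
At the end, for the whole second after the job is handed in: Both rockers are on (joint above 0.34 of 0.4 rad), the start button has been pressed (at least 3 of 4 mm) after them and is out again (under 1 mm), the screen lies on the plate within 8 mm of where it was, and the jar, the bottle and the suction cup stand upright within 20 mm of where they were (value of joint each of mains_rocker, pump_rocker above 0.34 rad and value of joint start_button below 0.001 m and distance of screen from where it was at the start of the episode below 0.008 m and z of screen in the frame of separator below 0.1 m and linear speed of screen below 0.02 m/s and distance of each of jar, bottle, suction_cup from where it was at the start of the episode below 0.02 m and angle between each of jar, bottle, suction_cup's own z axis and vertical below 0.2 rad); the robot touches nothing.
It fails at once if the pump was switched on or the start button pressed before the mains was on (value of joint mains_rocker below 0.2 rad and (value of joint pump_rocker above 0.2 rad or value of joint start_button above 0.003 m)).
It fails at once if the start button was pressed before the pump held the screen (value of joint pump_rocker below 0.2 rad and value of joint start_button above 0.003 m).
It fails at once if a temperature key was pressed (value of joint any of key_up, key_down above 0.001 m).
It fails at once if the screen was shifted by more than 8 mm or lifted (distance of screen from where it was at the start of the episode above 0.008 m).
It fails at once if a thing beside the machine was knocked, shifted by more than 20 mm or lifted (distance of any of jar, bottle, suction_cup from where it was at the start of the episode above 0.02 m or angle between any of jar, bottle, suction_cup's own z axis and vertical above 0.3 rad).
It also fails if it takes over 38 s, if anything falls off the work surface, if the arm or the gripper's body presses on something with over 40 N, if the wrist force passes 120 N, or if a joint passes its speed limit or range.

ROBOT

A 6-joint arm with a two-finger parallel gripper is mounted at the origin on the work surface. World frame = base frame: x ahead of the robot, y to its left, z up, the work surface at z = 0. Lengths are in m, angles in rad, forces in N, time in s.
With the tool pointing down it reaches from about 0.4 to 0.825 m from the base axis. Payload 7 kg.
Tool frame: the origin (TCP) lies on the front face of the gripper's body, between the roots of the fingers; the fingertips stand 73 mm ahead of it and the grasp point (between the pads) lies 54 mm ahead of it; z points along the fingers, y is the line along which they close (so a half turn about z gives the same grasp; the last joint's range is limited). The gripper opens to 85 mm and grips with 20 to 120 N. Pads are 22 mm wide; open, the fingers measure 114 mm over their backs; the gripper's body (76 mm by 85 mm) begins 54 mm behind the grasp point. The pads swing forward as they close: fully open they stand 13 mm farther back than shut.
Start: joints at [-0.933, 0.359, 0.012, 0, -1.224, -0.288], TCP at [0.231, -0.634, 0.304] pointing down, gripper open.
Joint ranges: [-3.07, 3.07], [-1.43, 2.12], [-1.02, 1.25], [-3.03, 1.67], [-3.05, -0], [-3.03, 3.03]. Speed limits (rad/s): [2.39, 2.39, 3.01, 3.14, 3.14, 3.14].

INTERFACE

Orientations are given as [roll, pitch, yaw] about the fixed x, y, z axes, in that order (R = Rz(yaw) Ry(pitch) Rx(roll)).
In Python, from workcell import robot, optics gives the robot as it stands. The module is installed in compiled form; this text tells all that it offers.
- The arm moves only by the tool carry_out, never from a script. Its argument "targets" is a list of rows, each a list of 3 entries, a list of its own where there are three numbers: the turn, a rotation vector about the tool's x, y, z in degrees, then the shift along the tool's x, y, z in mm, then the finger opening in mm, from 0 to 85.4. A call has 1 to 8 rows; each row is the pose to reach, as a shift and turn from the pose commanded when the call began, along the tool's axes at that moment; what a row does not reach only later rows make up. A row lasts 1/10 s, in which the tool goes at most 50 mm and 8.59 degrees, less where a joint would pass 70% of its speed; a pose out of reach is approached as far as the arm can. A call with a gripper value outside its range is refused whole. The fingers move at their own pace and stop on an object; "newtons" is the grip in N (left out, the last holds). Time passes only in rows, so rows that repeat a pose let the fingers close. It gives the time, the measured TCP pose, the force, the opening and the grip force at its end, in the units of the state.
- robot.get_obs(): the state, without advancing time (a new reading comes with each control period).
- optics.capture(name): name is "side" or "top"; returns a dict with "img" (384x512x3 uint8, red, green, blue), "z_map" (384x512 float32, m along the optical axis (not along the pixel's ray), 0 where there is no reading), "camera_matrix" (3x3 intrinsics, pixels), "cam_to_world" (4x4, takes a point from camera to world coordinates). Camera axes: x right, y down, z forward; pixel columns grow to the right and rows downward; lengths in m; the calibration is good to about 2 mm. A picture is of the moment at which its call begins.
- robot.sign_off(): hands the job in; it is judged then, once.
The state is a dict: "time_s": time; "joint_pos": joint angles; "joint_velocities": joint speeds; "joint_torque": joint torques, N m; "ee_pos": TCP position; "tool_rot": TCP orientation; "wrist_force": force on the tool from outside, world axes, zero at the start; "wrist_torque": the same for the moment, N m; "opening": finger opening in m; "finger_force": force on a finger pad.
Only numpy, scipy, OpenCV 4.12 (cv2) and the standard library are available. Lean on these libraries where they do the work, as an engineer would, in place of code of your own. Each camera call takes 0.05 s, during which the arm holds its last target. There are 200 camera calls.

## Working session

There is one attempt and no reset: what is moved stays moved. The work goes in short steps, Python scripts to look and compute and a tool call to move; the robot and the scene stay as the last step left them, time stands still between calls to the robot, and variables do not carry over. Pictures are saved under pics/ and viewed, at most 10 in all, crops included, and the job is handed in when it is done.

Besides the shell and the picture viewer there is one more tool, called as name(argument=value, ...), one argument or row to a line, values as JSON. carry_out: Moves the arm, as the interface text tells. Its arguments: {"type":"object","properties":{"targets":{"type":"array","items":{"type":"array"}},"newtons":{"type":"number"}},"required":["targets"]}

```bash
mkdir -p pics; python3 - <<'E'
from workcell import robot, optics
import cv2,numpy as np
for n in("top","side"):
    c=optics.capture(n); np.savez(f"{n}0.npz",**c)
    cv2.imwrite(f"pics/{n}0.png",cv2.cvtColor(c["img"],cv2.COLOR_RGB2BGR)); print(n,c["cam_to_world"].round(3).tolist(),c["camera_matrix"].round(1).tolist())
print({k:np.round(v,3).tolist() for k,v in robot.get_obs().items()})
E
```

```text
top [[0.008, -0.994, 0.112, 0.359], [-1.0, -0.01, -0.01, 0.033], [0.011, -0.111, -0.994, 1.075], [0.0, 0.0, 0.0, 1.0]] [[421.7, 0.0, 256.1], [0.0, 421.7, 197.7], [0.0, 0.0, 1.0]]
side [[0.78, -0.371, 0.504, -0.095], [-0.625, -0.475, 0.619, -0.656], [0.01, -0.798, -0.603, 0.753], [0.0, 0.0, 0.0, 1.0]] [[388.5, 0.0, 261.0], [0.0, 388.5, 189.9], [0.0, 0.0, 1.0]]
{'time_s': 0.1, 'joint_pos': [-0.933, 0.359, 0.011, -0.0, -1.224, -0.288], 'joint_velocities': [-0.001, -0.0, 0.004, 0.001, 0.001, -0.001], 'joint_torque': [-0.001, -58.477, 29.411, 6.955, -0.003, 0.0], 'ee_pos': [0.231, -0.634, 0.303], 'tool_rot': [3.14, -0.0, -2.792], 'wrist_force': [1.727, 0.498, -0.551], 'wrist_torque': [-0.007, 0.047, 0.037], 'finger_force': 0.0, 'opening': 0.086}
```

View pics/top0.png

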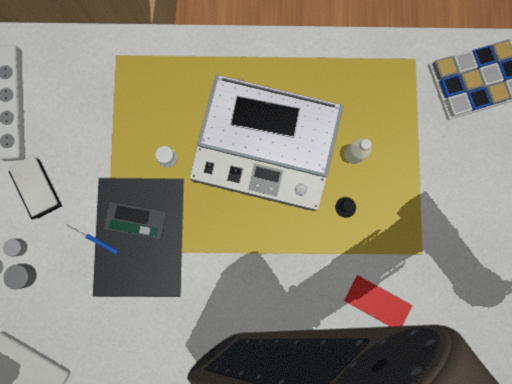

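View pics/side0.png

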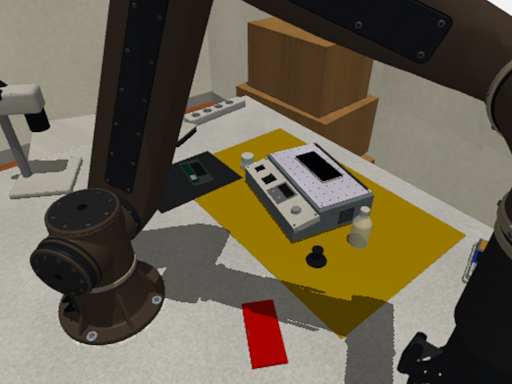

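The separator's panel sits at about (195–325, 150–205) in the top view. The rockers are at (208,168) and (234,173), and the start button is at (300,189). Next I'll enlarge the panel and fit the machine's pose.

```bash
cat > h.py <<'E'
import numpy as np,cv2
def load(n): return dict(np.load(n))
def pts(c):
    K=c["camera_matrix"];T=c["cam_to_world"];z=c["z_map"]
    v,u=np.mgrid[:384,:512]
    P=np.stack([(u-K[0,2])/K[0,0]*z,(v-K[1,2])/K[1,1]*z,z],-1)
    return P@T[:3,:3].T+T[:3,3]
def proj(c,P):
    T=c["cam_to_world"];q=(np.atleast_2d(P)-T[:3,3])@T[:3,:3];q=q@c["camera_matrix"].T
    return q[:,:2]/q[:,2:]
E
python3 - <<'E'
from h import *
t=load("top0.npz");P=pts(t)
im=cv2.cvtColor(t["img"],cv2.COLOR_RGB2BGR)
cv2.imwrite("pics/crop1.png",cv2.resize(im[140:215,185:335],None,fx=5.3,fy=5.3,interpolation=cv2.INTER_CUBIC))
# plate + panel outline: bounding rect of points z in .05...13 in machine region
m=np.zeros((384,512),bool);m[65:220,180:350]=1
for lo,hi in((.090,.102),(.055,.11)):
    s=m&(P[...,2]>lo)&(P[...,2]<hi)
    n,l,st,ce=cv2.connectedComponentsWithStats(s.astype(np.uint8)); k=1+st[1:,4].argmax()
    q=P[l==k]; r=cv2.minAreaRect((q[:,:2]*1000).astype(np.float32)); print(r,cv2.boxPoints(r).round(1).tolist(),st[k],np.median(q[:,2]))
for u,v in((208,168),(234,173),(266,180),(300,189),(165,156),(346,207),(363,147),(380,300)): print(u,v,P[v,u].round(4))
E
```

```text
((646.6668701171875, -9.56842041015625), (317.8883056640625, 180.90553283691406), 76.4386978149414) [[521.5, -142.89999389648438], [697.2999877929688, -185.3000030517578], [771.9000244140625, 123.69999694824219], [596.0, 166.1999969482422]] [ 200   76  143   99 7141] 0.09566838899765906
((617.1143798828125, -2.5839385986328125), (320.56756591796875, 276.30914306640625), 76.56072998046875) [[445.5, -126.4000015258789], [714.2000122070312, -190.60000610351562], [788.7000122070312, 121.19999694824219], [520.0, 185.39999389648438]] [  191    75   153   135 14245] 0.09451449180507288
208 168 [0.5427 0.1399 0.0719]
234 173 [0.5308 0.077  0.074 ]
266 180 [ 5.147e-01 -1.000e-04  7.280e-02]
300 189 [ 0.4927 -0.081   0.08  ]
165 156 [0.5762 0.2494 0.0477]
346 207 [ 0.454  -0.1983  0.0442]
363 147 [ 0.5871 -0.2231  0.1196]
380 300 [ 0.2255 -0.2884  0.0057]
```

View pics/crop1.png

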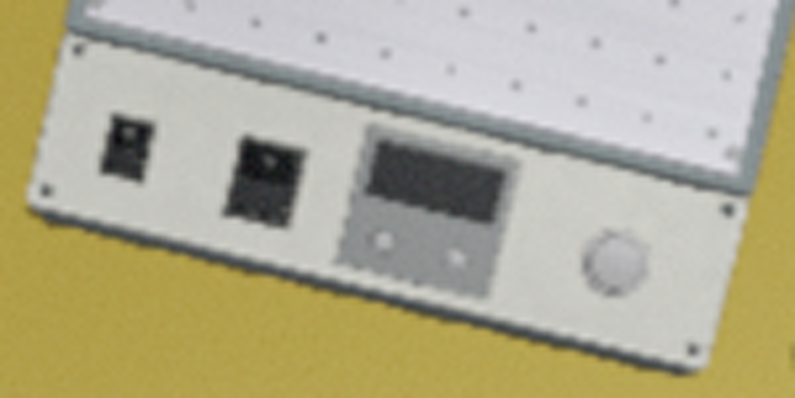

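The two black rockers are at top-view pixels (209,168) and (235,174). The second, at own y +55, is clearly bigger, so it is the mains. The left one, at y +120, is the pump. In the enlarged crop they are at (264,180) and (128,147), each with its white dot on the far half. The steel start button is at crop (615,262). I'll work out their exact positions now.

```bash
cat >> h.py <<'E'
from scipy.optimize import least_squares
from scipy.spatial.transform import Rotation as R
S=np.array([np.cos(.2),0,np.sin(.2)]);N=np.array([-np.sin(.2),0,np.cos(.2)])
def world(p,y,s,n):  # p: x,y,yaw of panel_edge, z .062
    q=S*s+N*n+[0,y,0]
    return R.from_euler('z',p[2]).apply(q)+[p[0],p[1],.062+(p[3] if len(p)>3 else 0)]
E
python3 - <<'E'
from h import *
t=load("top0.npz");s=load("side0.npz");P=pts(t)
g=cv2.cvtColor(t["img"],cv2.COLOR_RGB2GRAY).astype(float)
def dark(c,x0,x1,y0,y1,th):
    g=cv2.cvtColor(c["img"],cv2.COLOR_RGB2GRAY)[y0:y1,x0:x1].astype(float)
    w=np.clip(th-g,0,None);v,u=np.mgrid[y0:y1,x0:x1];return np.array([(w*u).sum()/w.sum(),(w*v).sum()/w.sum()])
pu=dark(t,202,216,160,176,120);ma=dark(t,226,244,164,184,120)
bu=np.array([185+615/5.3-.4,140+262/5.3-.4])
print(pu,ma,bu)
obs=[(pu,120,4),(ma,55,4),(bu,-108,9)]
def f(a):
    return np.concatenate([ (proj(t,world(a[:3],y,a[3+i],n))[0]-o) for i,(o,y,n) in enumerate(obs)])
# edge constraint from plate outline: plate centre / front edge
th=np.radians(76.5-90)
f2=lambda a:np.r_[f(a),(a[2]-th)*200,(a[3]-a[4])*200,(a[3]-a[5])*200]
r=least_squares(f2,[.485,.03,th,.04,.04,.04]);a=r.x;print(a.round(4),r.fun.round(2))
# panel plane from depth, front edge
W=R.from_euler('z',-a[2]).apply((P-[a[0],a[1],.062]).reshape(-1,3)).reshape(P.shape)
m=(abs(W[...,1])<.15)&(W[...,0]>-.05)&(W[...,0]<.09)&(P[...,2]>.05)
ss=(W@S)[m];nn=(W@N)[m]
for lo in np.arange(-.04,.09,.01):
    k=(ss>=lo)&(ss<lo+.01)
    if k.any():print(lo.round(3),k.sum(),np.median(nn[k]).round(4))
for nme,y,i in(("mains",.055,4),("pump",.120,3),("start",-.108,5)): pass
E
```

```text
[208.47971491 167.50255848] [234.40994578 173.63537784] [300.63773585 189.03396226]
[-3.59135615e+09  8.26486118e+08 -2.35600000e-01  3.64484171e+09
  3.64484171e+09  3.64484171e+09] [ 39.36   9.22  13.43   3.09 -52.8  -12.31   0.     0.     0.  ]
```

```bash
cat > fit.py <<'E'
from h import *
t=load("top0.npz");s=load("side0.npz");P=pts(t)
def dark(c,x0,x1,y0,y1,th):
    g=cv2.cvtColor(c["img"],cv2.COLOR_RGB2GRAY)[y0:y1,x0:x1].astype(float)
    w=np.clip(th-g,0,None);v,u=np.mgrid[y0:y1,x0:x1];return np.array([(w*u).sum()/w.sum(),(w*v).sum()/w.sum()])
pu=dark(t,202,216,160,176,120);ma=dark(t,226,244,164,184,120)
bu=np.array([300.64,189.03])
obs=[(pu,.120,.005),(ma,.055,.005),(bu,-.108,.009)]
th=np.radians(76.5-90)
f=lambda a:np.r_[np.concatenate([(proj(t,world(a[:3],y,.04,n))[0]-o) for o,y,n in obs]),(a[2]-th)*100]
r=least_squares(f,[.485,.03,th]);a=r.x
if __name__=="__main__":
    print(a.round(4),r.fun.round(2))
    W=R.from_euler('z',-a[2]).apply((P-[a[0],a[1],.062]).reshape(-1,3)).reshape(P.shape)
    m=(abs(W[...,1]-.0)<.14)&(W[...,0]>-.05)&(W[...,0]<.09)
    m[:,:]&=~((abs(W[...,1]+.02)<.05))
    ss=(W@S)[m];nn=(W@N)[m]
    for lo in np.arange(-.02,.09,.005):
        k=(ss>=lo)&(ss<lo+.005)
        if k.any():print(lo.round(3),k.sum(),np.percentile(nn[k],[10,50,90]).round(4))
    im=cv2.cvtColor(s["img"],cv2.COLOR_RGB2BGR)
    x0,y0=235,140;im=cv2.resize(im[y0:y0+110,x0:x0+145],None,fx=5,fy=5,interpolation=cv2.INTER_CUBIC)
    for y,n in((.12,.005),(.055,.005),(-.108,.009),(-.003,.004),(-.037,.004)):
        p=proj(s,world(a,y,.04 if abs(y)>.04 else .022,n))[0];cv2.circle(im,tuple(int(x) for x in ((p-[x0,y0]+.5)*5)),3,(0,0,255),-1)
    cv2.imwrite("pics/crop2.png",im)
    for nm,y,n in(("pump",.12,.005),("mains",.055,.005),("start",-.108,.009)):print(nm,world(a,y,.04,n).round(4))
E
python3 fit.py
```

```text
[ 0.4797  0.0309 -0.2309] [-0.18 -0.41  0.13 -0.17  0.05  0.58  0.47]
-0.02 139 [-0.0616 -0.059  -0.0565]
-0.015 136 [-0.063  -0.0605 -0.0583]
-0.01 99 [-0.0629 -0.0605 -0.0494]
-0.005 84 [-0.0416 -0.0315 -0.0214]
0.0 108 [-0.0163 -0.0056 -0.0005]
0.005 147 [-0.0036 -0.0009  0.0015]
0.01 157 [-0.0032 -0.0014  0.0009]
0.015 150 [-0.0036 -0.0008  0.0016]
0.02 154 [-0.0031 -0.0005  0.0025]
0.025 150 [-0.003  -0.0003  0.0032]
0.03 154 [-0.003   0.0005  0.0056]
0.035 152 [-0.0029  0.0009  0.0074]
0.04 158 [-0.0029  0.0009  0.0072]
0.045 148 [-0.0025  0.001   0.0085]
0.05 157 [-0.0025  0.0003  0.0084]
0.055 155 [-0.003  -0.0006  0.0025]
0.06 154 [-0.0034 -0.0009  0.0019]
0.065 157 [-0.003  -0.0011  0.0013]
0.07 156 [-0.0038 -0.0011  0.001 ]
0.075 153 [-0.0038 -0.001   0.0011]
0.08 158 [-0.0034 -0.0005  0.0052]
0.085 158 [0.0074 0.0096 0.0119]
pump [0.5444 0.139  0.0748]
mains [0.5295 0.0757 0.0748]
start [ 0.4914 -0.0828  0.0788]
```

View pics/crop2.png

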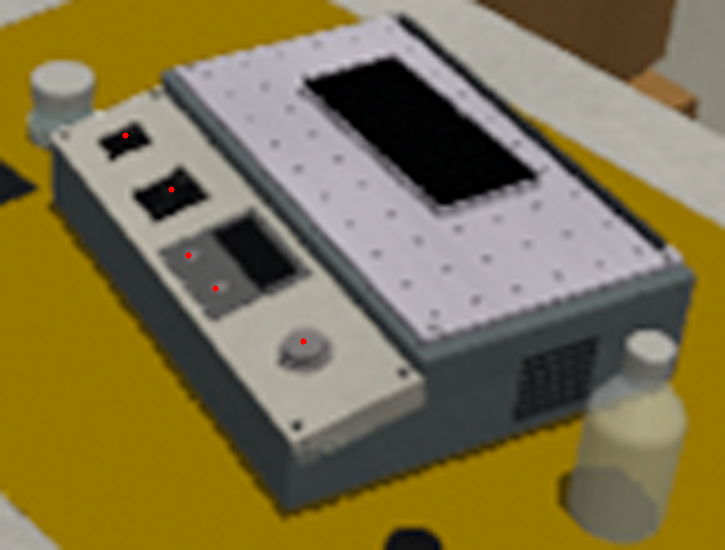

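The markers projected from the top-view fit land on both rockers, both keys and the button in the side view, so the fit is good to about 2 mm. Next I'll work out the hover move above the mains.

```bash
cat > go.py <<'E'
import sys
from fit import *
from workcell import robot
o=robot.get_obs()
y,s_,n=[float(v)/1000 for v in sys.argv[1:4]]
z=R.from_euler('z',a[2])
Rt=R.from_matrix(np.c_[z.apply(-S),z.apply(np.cross(N,S)),z.apply(-N)])
p=world(a,y,s_,n+.073)
R0=R.from_euler('xyz',o["tool_rot"])
print("turn",(R0.inv()*Rt).as_rotvec(degrees=True).round(2),"shift mm",(R0.inv().apply(p-o["ee_pos"])*1000).round(1),"goal",p.round(4),Rt.as_euler('xyz').round(3),"t",o["time_s"],"F",o["wrist_force"].round(2),o["opening"])
q=R.from_euler('z',-a[2]).apply(o["ee_pos"]+R0.apply([0,0,.073])-[a[0],a[1],.062])*1000
print("tip y,s,n",q[1].round(1),(q@S).round(1),(q@N).round(1))
E
python3 go.py 55 53 50
```

```text
turn [  3.41 -11.17  33.15] shift mm [-514.4  570.1  110.8] goal [0.5191 0.0781 0.1931] [3.142 0.2   2.911] t 0.1 F [ 1.73  0.5  -0.55] 0.08554169629622135
tip y,s,n -703.9 -54.6 182.6
```

carry_out(
  targets=[
    [[3.4,-11.2,33.2],[-514,570,50],0],
    [[3.4,-11.2,33.2],[-514,570,50],0],
    [[3.4,-11.2,33.2],[-514,570,50],0],
    [[3.4,-11.2,33.2],[-514,570,50],0],
    [[3.4,-11.2,33.2],[-514,570,50],0],
    [[3.4,-11.2,33.2],[-514,570,50],0],
    [[3.4,-11.2,33.2],[-514,570,50],0],
    [[3.4,-11.2,33.2],[-514,570,50],0],
  ],
  newtons=30,
)

```text
time_s: 0.9
ee_pos: [0.3805, -0.2633, 0.278]
tool_rot: [-3.141, 0.202, 2.91]
wrist_force: [2.1, -1.1, 0.7]
opening: 0.0001
finger_force: 0.0
```

```bash
python3 go.py 55 53 50
```

```text
turn [-0.05  0.13 -0.06] shift mm [-38.2 364.2  94.3] goal [0.5191 0.0781 0.1931] [3.142 0.2   2.911] t 0.9 F [ 2.08 -1.1   0.7 ] 6.247257612425775e-05
tip y,s,n -309.1 14.4 144.5
```

carry_out(
  targets=[
    [[0,0,0],[-38,364,60],0],
    [[0,0,0],[-38,364,60],0],
    [[0,0,0],[-38,364,60],0],
    [[0,0,0],[-38,364,60],0],
    [[0,0,0],[-38,364,60],0],
    [[0,0,0],[-38,364,60],0],
    [[0,0,0],[-38,364,94],0],
    [[0,0,0],[-38,364,94],0],
  ],
)

```text
time_s: 1.7
ee_pos: [0.5191, 0.0791, 0.1921]
tool_rot: [-3.141, 0.201, 2.912]
wrist_force: [0.5, -0.5, -0.2]
opening: 0.0001
finger_force: 0.0
```

carry_out(
  targets=[
    [[0,0,0],[0,0,0],0],
    [[0,0,0],[0,0,0],0],
    [[0,0,0],[0,0,0],0],
  ],
)

```text
time_s: 2.0
ee_pos: [0.5183, 0.0757, 0.1934]
tool_rot: [-3.141, 0.201, 2.91]
wrist_force: [-0.0, 0.6, -0.4]
opening: 0.0003
finger_force: 0.0
```

```bash
python3 go.py 55 53 20; python3 - <<'E'
from workcell import optics
import cv2
for n in("side","top"):
    im=cv2.cvtColor(optics.capture(n)["img"],cv2.COLOR_RGB2BGR)
    im=im[120:250,225:385] if n=="side" else im[120:225,180:340]
    cv2.imwrite(f"pics/{n}_hover.png",cv2.resize(im,None,fx=4.5,fy=4.5,interpolation=cv2.INTER_CUBIC))
E
```

```text
turn [-0.06  0.08 -0.06] shift mm [-0.2  2.6 30.4] goal [0.5249 0.0768 0.1637] [3.142 0.2   2.911] t 2.0 F [-0.01  0.57 -0.39] 0.0003228794443872808
tip y,s,n 52.4 52.9 50.4
```

View pics/side_hover.png

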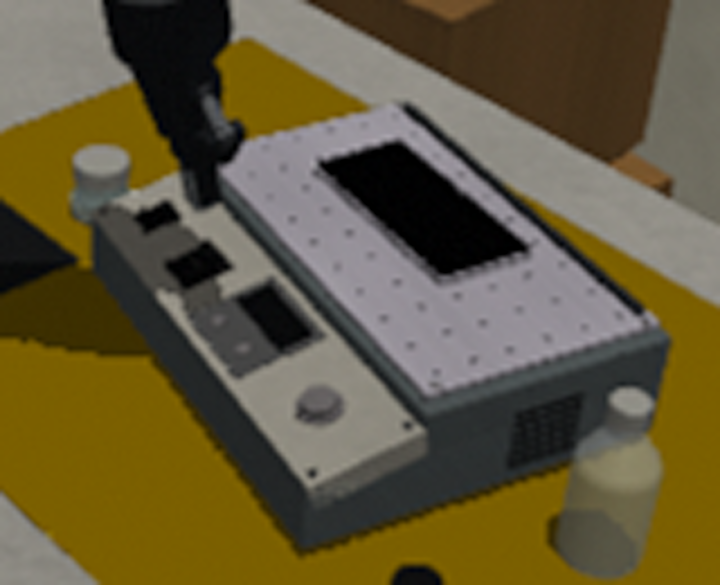

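The closed fingers hover above and behind the mains rocker, which is at crop (197,265), and nothing else is near them. I'll go down in steps.

carry_out(
  targets=[
    [[0,0,0],[0,2.5,15],0],
    [[0,0,0],[0,2.5,30],0],
    [[0,0,0],[0,2.5,36],0],
    [[0,0,0],[0,2.5,38],0],
    [[0,0,0],[0,2.5,40],0],
    [[0,0,0],[0,2.5,40],0],
  ],
)

```text
time_s: 2.7
ee_pos: [0.5271, 0.0767, 0.1544]
tool_rot: [-3.141, 0.202, 2.91]
wrist_force: [0.4, -0.5, 0.3]
opening: -0.0003
finger_force: 0.0
```

```bash
python3 go.py 55 53 5
```

```text
turn [-0.03  0.11 -0.05] shift mm [ 0.2 -0.5  5.5] goal [0.5278 0.0761 0.149 ] [3.142 0.2   2.911] t 2.7 F [ 0.37 -0.51  0.34] -0.0003305233380555754
tip y,s,n 55.4 53.4 10.5
```

carry_out(
  targets=[
    [[0,0,0],[0,0,1],0],
    [[0,0,0],[0,0,2],0],
    [[0,0,0],[0,0,3],0],
    [[0,0,0],[0,0,3],0],
  ],
)

```text
time_s: 3.1
ee_pos: [0.5277, 0.0769, 0.1512]
tool_rot: [-3.141, 0.202, 2.91]
wrist_force: [0.7, -0.6, 0.9]
opening: 0.0001
finger_force: 0.4
```

carry_out(
  targets=[
    [[0,0,0],[0,0,1],0],
    [[0,0,0],[0,0,2],0],
    [[0,0,0],[0,0,2],0],
  ],
)

```text
time_s: 3.4
ee_pos: [0.5276, 0.0765, 0.1487]
tool_rot: [-3.14, 0.201, 2.91]
wrist_force: [0.8, 0.7, 0.6]
opening: 0.0001
finger_force: 0.0
```

```bash
python3 go.py 55 53 5
```

```text
turn [-0.09  0.04 -0.04] shift mm [-0.4 -0.3 -0.3] goal [0.5278 0.0761 0.149 ] [3.142 0.2   2.911] t 3.4 F [0.75 0.66 0.61] 7.769761869312359e-05
tip y,s,n 55.2 52.7 4.7
```

carry_out(
  targets=[
    [[0,0,0],[0,0,1],0],
    [[0,0,0],[0,0,1.5],0],
    [[0,0,0],[0,0,1.5],0],
  ],
)

```text
time_s: 3.7
ee_pos: [0.5281, 0.0765, 0.1478]
tool_rot: [-3.141, 0.201, 2.91]
wrist_force: [-3.3, 2.1, 4.3]
opening: 0.0002
finger_force: 2.3
```

```bash
python3 go.py 55 53 5
```

```text
turn [-0.06  0.08 -0.04] shift mm [-0.1 -0.5 -1.2] goal [0.5278 0.0761 0.149 ] [3.142 0.2   2.911] t 3.7 F [-3.29  2.12  4.28] 0.00022200369041391695
tip y,s,n 55.4 53.0 3.8
```

carry_out(
  targets=[
    [[0,0,0],[0,0,1],0],
    [[0,0,0],[0,0,2],0],
    [[0,0,0],[0,0,2],0],
  ],
)

```text
time_s: 4.0
ee_pos: [0.5282, 0.0764, 0.1474]
tool_rot: [-3.141, 0.202, 2.91]
wrist_force: [-17.0, 3.6, 27.3]
opening: 0.0001
finger_force: 14.9
```

```bash
python3 go.py 55 53 5
```

```text
turn [-0.05  0.14 -0.03] shift mm [-0.  -0.4 -1.6] goal [0.5278 0.0761 0.149 ] [3.142 0.2   2.911] t 4.0 F [-16.99   3.65  27.25] 0.00013515315048543647
tip y,s,n 55.4 53.1 3.4
```

carry_out(
  targets=[
    [[0,0,0],[0,0,-10],0],
    [[0,0,0],[0,0,-40],0],
    [[0,0,0],[0,-60,-60],0],
    [[0,0,0],[0,-110,-60],0],
    [[0,0,0],[0,-150,-60],0],
    [[0,0,0],[0,-150,-60],0],
  ],
)

```text
time_s: 4.6
ee_pos: [0.4802, -0.0705, 0.2046]
tool_rot: [-3.141, 0.201, 2.905]
wrist_force: [0.3, 0.1, 0.3]
opening: 0.0002
finger_force: 0.0
```

```bash
python3 - <<'E'
from workcell import optics
import cv2,numpy as np
ims=[]
for n in("side","top"):
    c=optics.capture(n)
    for im in(np.load(n+"0.npz")["img"],c["img"]):
        im=cv2.cvtColor(im,cv2.COLOR_RGB2BGR)
        im=im[158:192,248:288] if n=="side" else im[156:190,200:240+5][:,:40]
        ims.append(cv2.resize(im,(360,290),interpolation=cv2.INTER_CUBIC))
cv2.imwrite("pics/cmp.png",np.vstack([np.hstack(ims[:2]),np.hstack(ims[2:])]))
E
```

```text
(no output)
```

View pics/cmp.png

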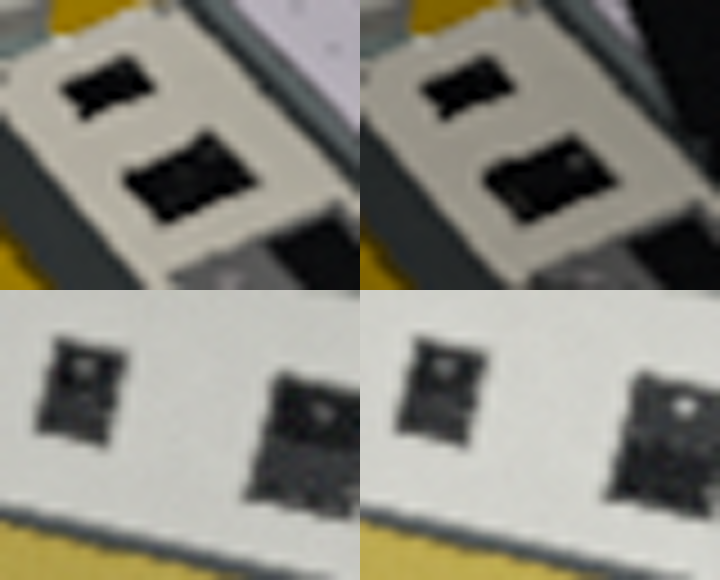

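The top-view shading of the mains rocker has swapped: its far half (lower right panel, dot at (685,405)) is now light and its near half dark. The dot also shows in the side view at (577,160). So the mains is on, and the pump rocker hasn't changed.

```bash
python3 go.py 120 50.5 25
```

```text
turn [-0.06  0.12 -0.2 ] shift mm [  3.3 215.7  36.9] goal [0.5364 0.1408 0.1681] [3.142 0.2   2.911] t 4.7 F [0.94 1.23 0.22] 8.234741833059055e-05
tip y,s,n -95.7 53.1 62.1
```

carry_out(
  targets=[
    [[0,0,-0.2],[3,50,0],0],
    [[0,0,-0.2],[3,100,0],0],
    [[0,0,-0.2],[3,150,0],0],
    [[0,0,-0.2],[3,190,0],0],
    [[0,0,-0.2],[3,215,20],0],
    [[0,0,-0.2],[3,215,36],0],
    [[0,0,-0.2],[3,215,36],0],
    [[0,0,-0.2],[3,215,36],0],
  ],
)

```text
time_s: 5.5
ee_pos: [0.5357, 0.1421, 0.1682]
tool_rot: [-3.139, 0.201, 2.915]
wrist_force: [-0.2, -0.8, 0.7]
opening: 0.0003
finger_force: 0.0
```

```bash
python3 go.py 120 50.5 11
```

```text
turn [-0.12  0.04  0.25] shift mm [-1.  -1.1 14.3] goal [0.5391 0.1402 0.1544] [3.142 0.2   2.911] t 5.5 F [-0.16 -0.81  0.74] 0.0003235970829410631
tip y,s,n 121.0 49.6 25.3
```

carry_out(
  targets=[
    [[0,0,0],[-1,-1,10],0],
    [[0,0,0],[-1,-1,15],0],
    [[0,0,0],[-1,-1,17],0],
    [[0,0,0],[-1,-1,19],0],
    [[0,0,0],[-1,-1,20],0],
    [[0,0,0],[-1,-1,21],0],
    [[0,0,0],[-1,-1,21],0],
  ],
)

```text
time_s: 6.2
ee_pos: [0.5407, 0.1392, 0.148]
tool_rot: [-3.14, 0.201, 2.913]
wrist_force: [-0.4, -0.4, 0.2]
opening: -0.0002
finger_force: 0.0
```

```bash
python3 go.py 120 50.5 4
```

```text
turn [-0.06  0.07  0.15] shift mm [0.5 0.6 0.5] goal [0.5405 0.1399 0.1475] [3.142 0.2   2.911] t 6.2 F [-0.36 -0.4   0.19] -0.00016031063972411894
tip y,s,n 119.3 51.1 4.5
```

carry_out(
  targets=[
    [[0,0,0],[0,0,1],0],
    [[0,0,0],[0,0,2],0],
    [[0,0,0],[0,0,2],0],
  ],
)

```text
time_s: 6.5
ee_pos: [0.5411, 0.1393, 0.1472]
tool_rot: [-3.14, 0.202, 2.914]
wrist_force: [-7.4, 0.1, 12.8]
opening: -0.0002
finger_force: 7.1
```

carry_out(
  targets=[
    [[0,0,0],[0,0,0.7],0],
    [[0,0,0],[0,0,1.2],0],
    [[0,0,0],[0,0,1.2],0],
  ],
)

```text
time_s: 6.8
ee_pos: [0.5412, 0.1394, 0.147]
tool_rot: [-3.141, 0.203, 2.914]
wrist_force: [-15.3, 1.7, 24.6]
opening: -0.0002
finger_force: 13.8
```

```bash
python3 go.py 120 50.5 4
```

```text
turn [-0.02  0.16  0.19] shift mm [ 0.6  0.4 -0.6] goal [0.5405 0.1399 0.1475] [3.142 0.2   2.911] t 6.8 F [-15.34   1.69  24.62] -0.00024779721411969416
tip y,s,n 119.6 51.3 3.4
```

carry_out(
  targets=[
    [[0,0,0],[0,0,-20],0],
    [[0,0,0],[0,0,-60],0],
    [[0,0,0],[0,-50,-60],0],
    [[0,0,0],[0,-100,-60],0],
    [[0,0,0],[0,-150,-60],0],
    [[0,0,0],[0,-200,-60],0],
    [[0,0,0],[0,-228,-60],0],
    [[0,0,0],[0,-228,-60],0],
  ],
)

```text
time_s: 7.6
ee_pos: [0.4767, -0.0827, 0.2041]
tool_rot: [-3.14, 0.201, 2.91]
wrist_force: [-0.1, 0.3, 0.1]
opening: 0.0001
finger_force: 0.0
```

```bash
python3 - <<'E'
from workcell import optics
import cv2,numpy as np
ims=[]
for n in("side","top"):
    im=cv2.cvtColor(optics.capture(n)["img"],cv2.COLOR_RGB2BGR)
    im=im[158:192,248:288] if n=="side" else im[156:190,200:240+5][:,:40]
    ims.append(cv2.resize(im,(360,290),interpolation=cv2.INTER_CUBIC))
cv2.imwrite("pics/cmp2.png",np.hstack(ims))
E
python3 go.py -108 40 25
```

```text
turn [-0.05  0.11  0.07] shift mm [11.9  1.  36.8] goal [ 0.4742 -0.0788  0.166 ] [3.142 0.2   2.911] t 7.7 F [-0.31  0.69 -0.28] -0.000302958884946087
tip y,s,n -109.0 51.9 61.8
```

View pics/cmp2.png

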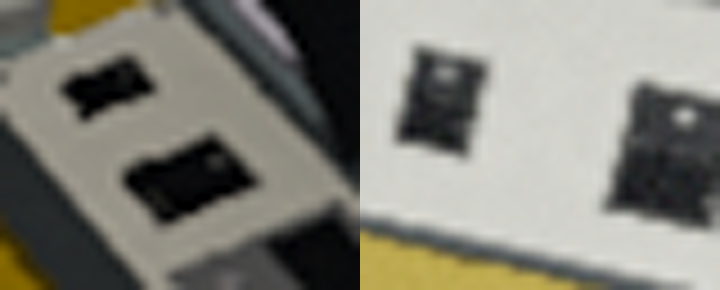

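The pump's dot at (445,75) looks brighter and its near half darker. I'll confirm that with numbers before pressing start.

```bash
python3 - <<'E'
from fit import *
from workcell import optics
c=optics.capture("top")
for nm,y,h in(("mains",.055,.0075),("pump",.12,.0055)):
    for lab,im in(("before",t["img"]),("now",c["img"])):
        g=cv2.cvtColor(im,cv2.COLOR_RGB2GRAY).astype(np.float32)
        v=[]
        for s_ in(h,-h):
            q=np.array([proj(t,world(a,y+d,.04+s_,.005))[0] for d in(-.005,.005)],np.float32)
            v.append(cv2.remap(g,q[:,0],q[:,1],cv2.INTER_LINEAR).ravel().round(0).tolist())
        print(nm,lab,"far",v[0],"near",v[1])
E
```

```text
mains before far [30.0, 28.0] near [55.0, 53.0]
mains now far [67.0, 61.0] near [38.0, 30.0]
pump before far [33.0, 34.0] near [58.0, 51.0]
pump now far [58.0, 54.0] near [50.0, 44.0]
```

Both far halves now read bright (33 to 56 for the pump), so both rockers are on. Next is the start button.

carry_out(
  targets=[
    [[0,0,0],[12,1,30],0],
    [[0,0,0],[12,1,45],0],
    [[0,0,0],[12,1,50],0],
    [[0,0,0],[12,1,53],0],
    [[0,0,0],[12,1,55],0],
    [[0,0,0],[12,1,56.5],0],
    [[0,0,0],[12,1,57.5],0],
    [[0,0,0],[12,1,57.5],0],
  ],
)

```text
time_s: 8.55
ee_pos: [0.4787, -0.0788, 0.1461]
tool_rot: [-3.141, 0.203, 2.914]
wrist_force: [-1.2, 3.1, 4.5]
opening: 0.0003
finger_force: 2.6
```

```bash
python3 go.py -108 40 5
```

```text
turn [-0.    0.17  0.18] shift mm [ 0.3 -0.9 -0.4] goal [ 0.4781 -0.0797  0.1464] [3.142 0.2   2.911] t 8.55 F [-1.24  3.05  4.51] 0.00026016292406026893
tip y,s,n -107.1 40.5 4.6
```

Contact is at about 5 N. I'll press until it reaches the stop.

carry_out(
  targets=[
    [[0,0,0],[0,0,1],0],
    [[0,0,0],[0,0,2],0],
    [[0,0,0],[0,0,2],0],
    [[0,0,0],[0,0,2],0],
  ],
)

```text
time_s: 8.95
ee_pos: [0.4789, -0.079, 0.1452]
tool_rot: [-3.141, 0.204, 2.914]
wrist_force: [-13.2, 8.9, 23.3]
opening: -0.0003
finger_force: 13.0
```

```bash
python3 go.py -108 40 5
```

```text
turn [0.   0.22 0.18] shift mm [ 0.4 -0.9 -1.3] goal [ 0.4781 -0.0797  0.1464] [3.142 0.2   2.911] t 8.95 F [-13.19   8.93  23.32] -0.00029953948535211265
tip y,s,n -107.1 40.7 3.7
```

The force rose to about 28 N at the stop, so the button is fully in. I'll retract.

carry_out(
  targets=[
    [[0,0,0],[0,0,2],0],
    [[0,0,0],[0,0,-15],0],
    [[0,0,0],[0,0,-60],0],
    [[0,0,0],[0,0,-100],0],
    [[0,0,0],[0,-50,-130],0],
    [[0,0,0],[0,-100,-130],0],
    [[0,0,0],[0,-150,-130],0],
    [[0,0,0],[0,-150,-130],0],
  ],
)

```text
time_s: 9.75
ee_pos: [0.4176, -0.2231, 0.2717]
tool_rot: [-3.14, 0.202, 2.909]
wrist_force: [0.2, -0.0, -0.3]
opening: 0.0002
finger_force: 0.0
```

```bash
python3 - <<'E'
from workcell import optics
import cv2
from h import *
c=optics.capture("top");cv2.imwrite("pics/end.png",cv2.cvtColor(c["img"],cv2.COLOR_RGB2BGR))
P0=pts(load("top0.npz"));P1=pts(c)
for nm,u,v in(("button",300,189),("jar",165,156),("bottle",363,147),("cup",346,207)): print(nm,P0[v-1:v+2,u-1:u+2,2].mean().round(4),P1[v-1:v+2,u-1:u+2,2].mean().round(4))
E
```

```text
button 0.0777 0.0784
jar 0.0483 0.048
bottle 0.1177 0.1177
cup 0.0425 0.5878
```

View pics/end.png

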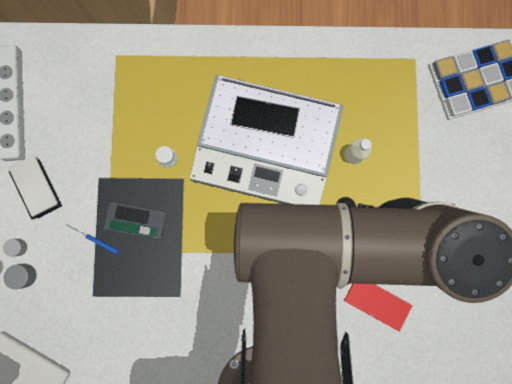

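The button is out again. The screen at (265,115), the jar at (165,156) and the bottle at (357,150) haven't moved. The cup is hidden under the raised arm, and the fingers stayed well above it.

```bash
python3 -c "
from workcell import robot
print(robot.sign_off())"
```

```text
the job is handed in; nothing more can be done
None
```

I switched on the mains, then the pump, then pressed the start button right in and let it come back out, and handed the job in at about 10 s. The final picture shows the screen, jar and bottle where they were; the suction cup was hidden under the arm, which passed well above it.

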